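Set the sprung tweezers to the marked gap and hold them up

ROBOT

A 6-joint arm with a two-finger parallel gripper is mounted at the origin on the work surface; the furniture and walls round the work are solid. World frame = base frame: x ahead of the robot, y to its left, z up, the work surface at z = 0. Lengths are in m, angles in degrees, forces in N, time in s.
With the tool pointing down it reaches from about 0.4 to 0.825 m from the base axis. Payload 7 kg.
Tool frame: the origin (TCP) lies at the very end of the fingers, on their centre line; the grasp point (between the pads) lies 19 mm behind it; z points along the fingers, y is the direction in which the jaws open and shut (so a half turn about z gives the same grasp; the last joint's range is limited). The gripper opens to 88 mm and grips with 3 to 60 N. Pads are 19 mm wide; open, the fingers measure 130 mm over their backs; the gripper's body (78 mm by 193 mm) begins 47 mm behind the grasp point.
Start: joints at [-49.612, 20.546, 0.682, 0, -70.136, -16.507], TCP at [0.273, -0.617, 0.227] pointing down, gripper open.
Joint ranges: [-176.03, 176.03], [-82.01, 121.73], [-58.28, 71.71], [-173.87, 95.51], [-174.79, -0.11], [-173.66, 173.66]. Speed limits (degrees/s): [136.94, 136.94, 172.46, 180, 180, 180].

INTERFACE

Orientations are given as [roll, pitch, yaw] about the fixed x, y, z axes, in that order (R = Rz(yaw) Ry(pitch) Rx(roll)).
In Python, from plant import ctrl, snapshot, workorder gives the robot as it stands. The module is installed in compiled form; this text tells all that it offers.
- The arm moves only by the shell command python3 -m creep 'ROWS'. ROWS is JSON, a list of rows, each a list of 5 numbers: the shift along the tool's x, y, z scaled (see below), then the turn about the tool's z scaled (see below), then the finger opening in mm, from 0 to 87.6. A call has exactly 8 rows; each row is the pose to reach, as a shift and turn from the pose commanded when the call began, along the tool's axes at that moment, turning the shorter way round; what a row does not reach only later rows make up. The controller multiplies each number of a shift by 0.1 m and each number of a turn by 180 degrees. A row lasts 1/12 s, in which the tool goes at most 41.7 mm and 7.16 degrees, less where a joint would pass 70% of its speed; a pose out of reach is approached as far as the arm can. A call with a number of a shift or a turn outside -1 to 1 is refused whole. A call with a gripper value outside its range is refused whole. The fingers move at their own pace and stop on an object; the grip force is fixed at half the most. Time passes only in rows, so rows that repeat a pose let the fingers close, or fill a call up. It gives the time, the measured TCP pose, the force and the opening at its end, in the units of the state.
- ctrl.get_obs(): the state, without advancing time (a new reading comes with each control period).
- snapshot(name): name is "scene" or "top"; returns a dict with "img" (400x640x3 uint8, blue, green, red), "camera_matrix" (3x3 intrinsics, pixels), "k1" (the pictures are not rectified: a ray, as slopes to the right and down, at radius r is drawn at 1 + k1 r^2 times it, then the intrinsics apply), "xyz" and "rotation" of the camera in the world. Camera axes: x right, y up, looking along -z (the intrinsics and any distortion apply to the point x, -y, -z); pixel columns grow to the right and rows downward; lengths in m; the calibration is good to about 2 mm. A picture is of the moment at which its call begins. There is no depth.
- workorder.close_job(): hands the job in, once; it reports no verdict.
The state is a dict: "clock": time; "joint_pos": joint angles; "qvel": joint speeds; "tau": joint torques, N m; "tool_pos": TCP position; "orientation": TCP orientation; "force": force on the tool from outside, world axes, zero at the start; "moment": the same for the moment, N m; "opening": finger opening in m.
Only numpy, scipy, OpenCV 4.12 (cv2) and the standard library are available. Lean on these libraries where they do the work, as an engineer would, in place of code of your own. Each camera call takes 0.05 s, during which the arm holds its last target.

TASK

Set the spacing tweezers for marking out: lift them off their wooden rest by the two black finger grips, squeeze until the white pointer lines up with the red rider on the cross bar, and never pinch the tips almost shut. Hold them level and still, about five centimetres above where they lay, with the pointer steady on the mark for about three seconds, and finish while still holding them like that. Leave everything else where it stands.

Things in the scene. Friction and masses are not known exactly. Their poses are not given: they have to be found in the camera images.
- tweezers: Big steel sprung tweezers, 185 mm long, about 0.07 kg, lying flat on the rest. Origin midway between the two black rubber grips at mid height, 45 mm above the table at first; +x toward the tips, y the closing line, z up. Legs hinged 95 mm behind the origin at y = +-10 mm swing in by equal angles and spring open. Nothing stands above the grips; the end block behind is 12 mm high; bar and rider rise 18 mm above the origin.
- grip_left (a point): Middle of the left (+y) grip's outer face. Each grip is 30 mm long in x, 16 mm high (z -8 to +8 mm); 47 mm over both outer faces when open. The faces are parallel when squeezed by 0.055 rad (36 mm over both) and otherwise lean by at most 0.055 rad
- grip_right (a point): Middle of the right (-y) grip's outer face. Squeezing takes about 5 N at first and 9 N at the narrowest mark. Each 1 mm narrower over the grips brings the points about 1.8 mm together and moves the pointer about 1.6 mm toward the left leg (the mark's +y)
- leg_left (a joint): angle in rad by which each leg is squeezed in: 0 = sprung open (points 42 mm apart, centre to centre), 0.03 = 32 mm, 0.075 = 16.5 mm, 0.10 = 8 mm (too far: almost shut)
- rider (a joint): position of the red rider on the bar, m; 0 = over the pointer of the open tweezers, larger = nearer the left leg (narrower gap). It is drawn between 0.006 and 0.025, is clamped tight on the bar, and the pointer meets it when the legs are squeezed by about rider/0.33 rad
- mark (a point): lower end of the red rider's nose, on the rider's centre line: a red block 8 mm wide clamped on the aluminium bar that crosses over the legs 60 mm ahead of the tweezers' origin; the nose points ahead, its end about 71 mm ahead of the origin and 8 mm above its height; axes as the left leg: y across the tweezers
- pointer (a point): top of the white pointer stripe (3 mm wide) on the right leg just ahead of the bar; it moves across under the rider's nose as the legs are squeezed. Pointer on the mark = same position in the mark's y
- tip_left (a point): end of the left (+y) down-turned point
- tip_right (a point): end of the right (-y) down-turned point
- tips_mid (a point): point midway between the two point ends: 75 mm ahead of the tweezers' origin, 30 mm below it, fixed to the tweezers. Elsewhere: a fixed black clamp arm hangs left of the robot, head at x 0.13 to 0.22, y 0.16 to 0.24 m, 0.29 to 0.47 m up; a wide shoulder cannot swing past it, and then the gripper may lean 45 degrees back over the end block
- rest: Fixed wooden rest, 155 x 80 mm: 10 mm thick foot plate, 50 mm wide, and two cross rails, 39 mm high, on which the tweezers lie. Origin on the table under the tweezers' origin (within a few mm), +x toward the tips. Rails 12 mm thick at x = -93 mm and 10 mm at x = +40 mm; the front rail has 5 mm high end lips at y = +-37 mm. Free room beside and below the grips down to the foot plate
- mug_1: dotted mug, 91 mm high, bystander
- tape_1: roll of masking tape, 104 mm, bystander
- pigment_jar_5: small corked glass jar, 71 mm high, bystander
- sanding_block: wooden sanding block, 48 x 76 x 27 mm, bystander
Things that resemble listed ones, but are neither listed nor needed, are in the scene too. Of the things that look like the tweezers, the larger one is meant.

How it is judged (in metres and radians):
On the way:
1. the tweezers are held level above the rest with the pointer steady on the mark (y of pointer in the frame of mark between -0.002 and 0.002 m and height (world z) of tweezers between 0.075 and 0.145 m and angle between tweezers's own z axis and vertical below 0.2 rad and contact force between the fingers and tweezers above 0.5 N and contact force between rest and tweezers below 0.05 N), for 2 s.
At the end, for the whole second after the job is handed in: Held by the fingers alone, 30 to 100 mm above where they lay (origin 75 to 145 mm above the table), level within 0.2 rad and at rest, with the pointer within 2 mm of the red mark and still (all of step 1 and velocity of joint leg_left between -0.02 and 0.02 rad/s and linear speed of tweezers below 0.015 m/s); the arm keeps its last pose, push and grip.
It fails at once if the tips are pinched almost shut (points under 8 mm apart) (value of joint leg_left above 0.1 rad).
It fails at once if a bystander is shoved or knocked over (distance of any of mug_1, tape_1, pigment_jar_5, sanding_block from where it was at the start of the episode above 0.02 m).
It also fails if it takes over 32 s, if anything falls off the work surface, if the arm or the gripper's body presses on something with over 40 N, if the wrist force passes 120 N, or if a joint passes its speed limit or range.

## Working session

There is one attempt and no reset: what is moved stays moved. The work goes in short steps, Python scripts to look and compute and a shell command to move; the robot and the scene stay as the last step left them, time stands still between calls to the robot, and variables do not carry over. Pictures are saved under pics/ and viewed, and the job is handed in when it is done.

```bash
mkdir -p pics; cat > h.py <<'E'
import numpy as np,cv2
from plant import ctrl,snapshot,workorder
def ray(s,u,v):
    K=np.array(s["camera_matrix"]);k=s["k1"]
    d=np.array([(u-K[0,2])/K[0,0],(v-K[1,2])/K[1,1]]);p=d.copy()
    for _ in range(50): p=d/(1+k*(p@p))
    R=np.array(s["rotation"]);r=R@np.array([p[0],-p[1],-1.])
    return np.array(s["xyz"]),r
def onz(s,u,v,z):
    o,r=ray(s,u,v);return o+r*(z-o[2])/r[2]
def proj(s,P):
    K=np.array(s["camera_matrix"]);R=np.array(s["rotation"]);c=R.T@(np.array(P)-np.array(s["xyz"]))
    p=np.array([c[0],-c[1]])/-c[2];p=p*(1+s["k1"]*(p@p));return K[0,0]*p[0]+K[0,2],K[1,1]*p[1]+K[1,2]
E
python3 - <<'E'
from h import *
for n in("scene","top"):
    s=snapshot(n);cv2.imwrite(f"pics/{n}0.png",s["img"]);print(n,s["camera_matrix"],s["k1"],s["xyz"],s["rotation"])
print(ctrl.get_obs())
E
```

```text
scene [[391.01627882   0.         319.79234401]
 [  0.         391.01627882 192.56951582]
 [  0.           0.           1.        ]] 0.0187383924876587 [ 0.79512485 -0.73296991  0.70342214] [54.38570442  1.24725811 22.26027737]
top [[368.34249644   0.         317.65951091]
 [  0.         368.34249644 194.79712951]
 [  0.           0.           1.        ]] -0.04002485428723689 [0.36714542 0.06910684 1.22862835] [  5.32683318  -0.93613575 -88.35433736]
{'clock': 0.1, 'joint_pos': array([-4.96135698e+01,  2.05875770e+01,  6.38813105e-01, -1.67115773e-02,
       -7.01358812e+01, -1.65084323e+01]), 'qvel': array([-0.10769001, -0.05175364,  0.18943615,  0.06497408,  0.01989292,
       -0.07595035]), 'tau': array([ 2.14809631e-06, -5.84163487e+01,  2.93754923e+01,  7.01549470e+00,
        1.02858403e-02, -4.50492473e-05]), 'tool_pos': array([ 0.27304229, -0.61683281,  0.22571523]), 'orientation': array([ 1.79914380e+02, -8.99136709e-03, -1.56127685e+02]), 'force': array([0.69191752, 0.09414712, 0.46931104]), 'moment': array([ 0.00665492,  0.04526238, -0.02746792]), 'opening': 0.08780557782735972}
```

View pics/scene0.png

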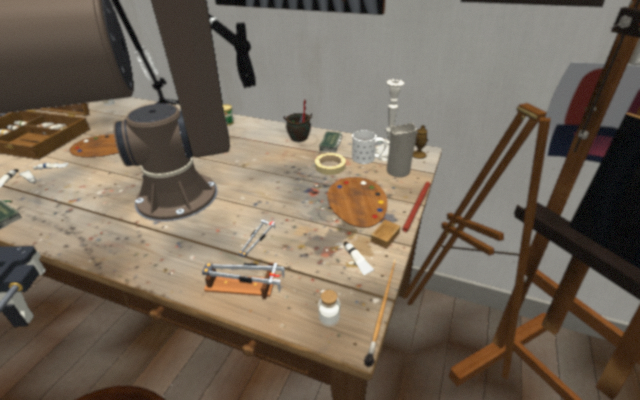

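View pics/top0.png

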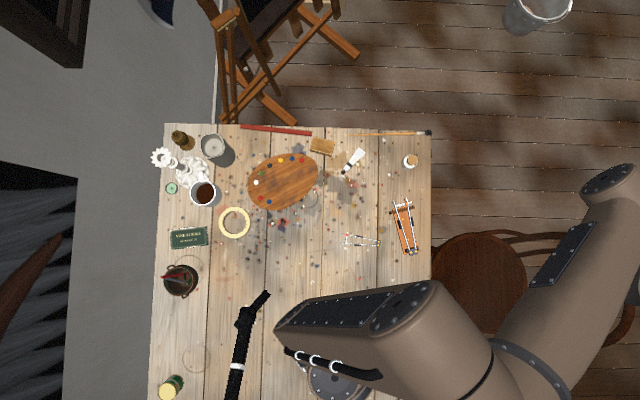

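Candidates: the small tweezers lying on the table at top (362,241) / scene (259,236), and the larger pair on a wooden rest at top (404,228) / scene (243,277). I choose the larger pair and check it in close crops.

```bash
cat > h2.py <<'E'
from h import *
import h
from scipy.spatial.transform import Rotation as Ro
def snap(n):
    s=dict(snapshot(n));s["rotation"]=Ro.from_euler("xyz",s["rotation"],degrees=True).as_matrix();return s
E
python3 - <<'E'
from h2 import *
s=snap("top");t=snap("scene")
a=s["img"][190:265,340:430];b=t["img"][210:310,190:300]
a=cv2.resize(a,None,fx=8,fy=8,interpolation=cv2.INTER_CUBIC);b=cv2.resize(b,None,fx=6,fy=6,interpolation=cv2.INTER_CUBIC)
cv2.imwrite("pics/ct.png",a[:600]);cv2.imwrite("pics/cs.png",b)
print(onz(s,404,228,.045),onz(t,243,277,.045), proj(s,onz(s,404,228,.045)))
E
```

```text
[ 0.37906859 -0.2281754   0.045     ] [ 0.39552063 -0.24717473  0.045     ] (np.float64(404.0), np.float64(228.0))
```

View pics/ct.png

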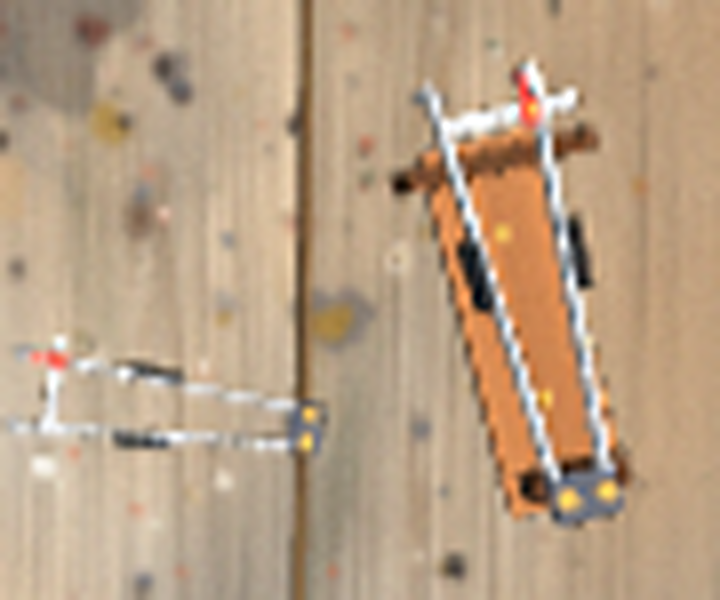

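View pics/cs.png

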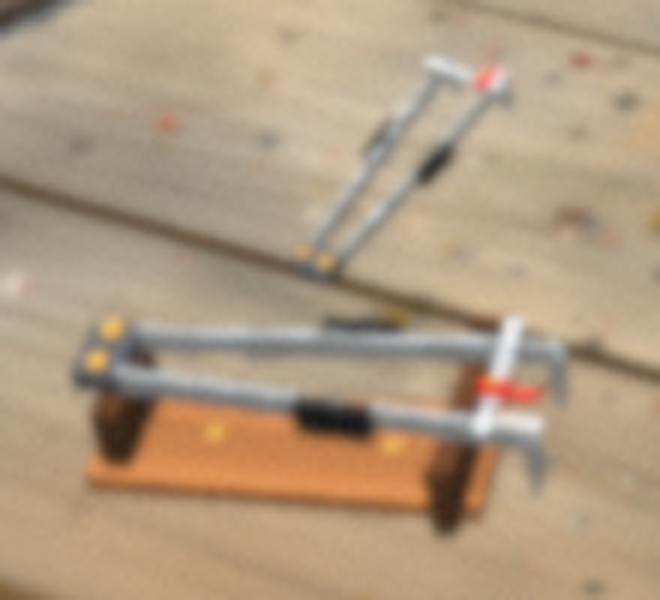

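Top crop confirms the larger pair on the wooden rest, with black grips at about (399.5,224.5) and (412.5,221.5), end block at (413.5,252) and red rider at (406,202). The other pair lies flat on the table without a rest and is smaller. Next I measure.

```bash
cat > meas.py <<'E'
from h2 import *
def cents(img,x0,y0,x1,y1,f,mn=3):
    c=img[y0:y1,x0:x1].astype(int);m=f(c[...,0],c[...,1],c[...,2]).astype(np.uint8)
    n,l,st,ce=cv2.connectedComponentsWithStats(m)
    return [(round(ce[i][0]+x0,2),round(ce[i][1]+y0,2),int(st[i][4])) for i in range(1,n) if st[i][4]>=mn]
black=lambda b,g,r:(b<60)&(g<60)&(r<60)
red=lambda b,g,r:(r>150)&(g<95)&(b<110)&(r-g>90)&(abs(g-b)<45)
gold=lambda b,g,r:(r>170)&(g>120)&(b<110)&(r-b>110)&(r-g<80)
white=lambda b,g,r:(b>150)&(g>150)&(r>150)
E
python3 - <<'E'
from meas import *
s=snap("top");t=snap("scene")
for n,f in(("black",black),("red",red),("gold",gold),("white",white)):
    print(n,cents(s["img"],385,190,430,262,f),cents(t["img"],195,255,295,302,f))
E
```

```text
black [(np.float64(389.67), np.float64(212.67), 3), (np.float64(398.82), np.float64(223.82), 17), (np.float64(412.17), np.float64(223.33), 6), (np.float64(405.5), np.float64(250.0), 4)] [(np.float64(210.56), np.float64(280.67), 18), (np.float64(245.12), np.float64(279.53), 34)]
red [(np.float64(405.17), np.float64(202.0), 6)] []
gold [(np.float64(400.0), np.float64(207.43), 7), (np.float64(406.53), np.float64(227.8), 204), (np.float64(395.17), np.float64(217.67), 6), (np.float64(400.74), np.float64(234.48), 27), (np.float64(403.83), np.float64(244.78), 18), (np.float64(415.5), np.float64(250.5), 4)] [(np.float64(208.33), np.float64(264.33), 3), (np.float64(205.67), np.float64(269.67), 3), (np.float64(234.62), np.float64(286.08), 517)]
white [(np.float64(399.0), np.float64(199.5), 6), (np.float64(408.42), np.float64(206.91), 45), (np.float64(398.15), np.float64(207.49), 55), (np.float64(389.58), np.float64(222.0), 12), (np.float64(404.97), np.float64(236.97), 31), (np.float64(413.17), np.float64(235.74), 35), (np.float64(390.14), np.float64(234.5), 14), (np.float64(394.0), np.float64(246.5), 10), (np.float64(394.0), np.float64(256.0), 7), (np.float64(400.0), np.float64(256.5), 4), (np.float64(402.8), np.float64(256.9), 10), (np.float64(388.22), np.float64(259.56), 9)] [(np.float64(201.33), np.float64(256.33), 3), (np.float64(206.36), np.float64(256.64), 11), (np.float64(280.5), np.float64(255.33), 6), (np.float64(271.0), np.float64(259.1), 10), (np.float64(198.78), np.float64(260.33), 9), (np.float64(273.08), np.float64(265.04), 148), (np.float64(227.62), np.float64(264.66), 85), (np.float64(294.0), np.float64(266.0), 3), (np.float64(226.0), np.float64(273.43), 75), (np.float64(268.56), np.float64(279.28), 96)]
```

```bash
python3 - <<'E'
from meas import *
s=snap("top");t=snap("scene")
q=lambda x,y:(x/8-.5+340,y/8-.5+190)
w=lambda x,y:(x/6-.5+190,y/6-.5+210)
P={}
for n,a,z in(("gl",(475,275),.05),("gr",(580,252),.05),("hl",(569,498),.053),("hr",(607,490),.053),("nose",(523,72),.055),("rider",(530,110),.063),("tipL",(425,92),.045),("tipR",(530,68),.045)):
    P[n]=onz(s,*q(*a),z);print(n,P[n].round(4))
for n,a,z in(("gr",(332,415),.045),("gl",(365,325),.05),("hl",(112,328),.053),("hr",(96,360),.053),("rider",(490,388),.063),("nose",(535,395),.055)):
    print("S",n,onz(t,*w(*a),z).round(4))
m=(P["gl"]+P["gr"])/2;h=(P["hl"]+P["hr"])/2;d=(m-h)[:2];print(m,h,np.linalg.norm(d),np.degrees(np.arctan2(d[1],d[0])))
print(t["rotation"][:,2])
E
```

```text
gl [ 0.3918 -0.2102  0.05  ]
gr [ 0.4022 -0.2527  0.05  ]
hl [ 0.3042 -0.2481  0.053 ]
hr [ 0.3077 -0.2634  0.053 ]
nose [ 0.4736 -0.2278  0.055 ]
rider [ 0.4578 -0.2287  0.063 ]
tipL [ 0.4652 -0.1904  0.045 ]
tipR [ 0.4762 -0.2331  0.045 ]
S gr [ 0.4019 -0.2499  0.045 ]
S gl [ 0.393  -0.2097  0.05  ]
S hl [ 0.305  -0.2482  0.053 ]
S hr [ 0.3092 -0.2642  0.053 ]
S rider [ 0.4599 -0.2312  0.063 ]
S nose [ 0.4728 -0.222   0.055 ]
[ 0.39695785 -0.23144946  0.05      ] [ 0.30592741 -0.2557531   0.053     ] 0.09421893353154619 14.948376363486522
[ 0.31969027 -0.74756634  0.58218785]
```

Heading is about 15° and the origin about (0.398, -0.231). The two views agree within ~2 mm. I'll move above it in three lateral calls and then turn by 8.9°.

```bash
python3 -m creep '[[-0.1,0.11,0,0,87],[-0.25,0.28,0,0,87],[-0.42,0.47,0,0,87],[-0.6,0.66,0,0,87],[-0.77,0.86,0,0,87],[-0.9,1.0,0,0,87],[-0.9,1.0,0,0,87],[-0.9,1.0,0,0,87]]'
python3 -m creep '[[-0.1,0.11,0,0,87],[-0.25,0.28,0,0,87],[-0.42,0.47,0,0,87],[-0.6,0.66,0,0,87],[-0.77,0.86,0,0,87],[-0.9,1.0,0,0,87],[-0.9,1.0,0,0,87],[-0.9,1.0,0,0,87]]'
python3 -c "
from h2 import *
cv2.imwrite('pics/s1.png',snap('scene')['img']);cv2.imwrite('pics/t1.png',snap('top')['img'])"
```

```text
clock: 1.07
tool_pos: [0.3156, -0.4887, 0.2272]
orientation: [-179.9, 0.0, -156.0]
force: [1.0, 0.0, -0.7]
opening: 0.087
clock: 1.73
tool_pos: [0.3573, -0.3615, 0.2269]
orientation: [-180.0, 0.0, -156.0]
force: [-1.1, -0.2, 0.2]
opening: 0.087
```

View pics/s1.png

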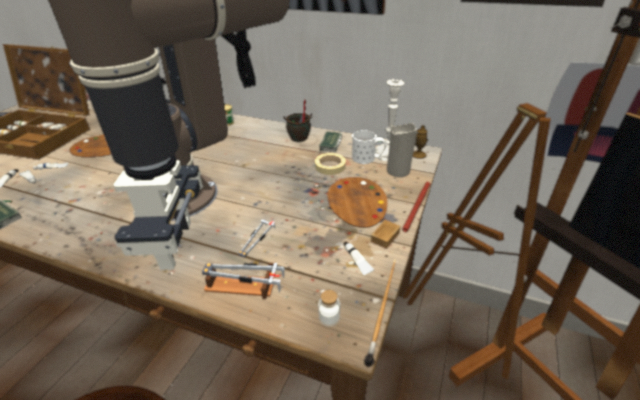

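View pics/t1.png

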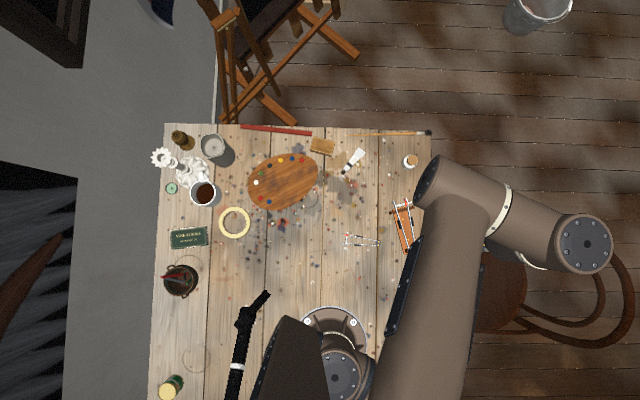

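```bash
python3 - <<'E'
from h2 import *
s=snap("top");print(ctrl.get_obs()["joint_pos"].round(1))
for z in(.29,.47):
  for x in(.13,.22):
    for y in(.16,.24): print(x,y,z,[round(a) for a in proj(s,[x,y,z])])
for z in (0,.3,.5):print(z,proj(s,[0,0,z]))
cv2.imwrite("pics/tz.png",cv2.resize(s["img"][270:400,200:400],None,fx=4,fy=4))
for z in(.3,.4,.5,.6):print(z,onz(s,287,318,z).round(3), onz(s,250,395,z).round(3))
E
```

```text
[-23.3   4.7 -20.    0.  -65.3 -42.9]
0.13 0.16 0.29 [272, 324]
0.13 0.24 0.29 [240, 323]
0.22 0.16 0.29 [274, 287]
0.22 0.24 0.29 [242, 286]
0.13 0.16 0.47 [263, 346]
0.13 0.24 0.47 [223, 345]
0.22 0.16 0.47 [264, 301]
0.22 0.24 0.47 [225, 300]
0 (np.float64(329.48498944538795), np.float64(342.8776169150138))
0.3 (np.float64(335.39114912175023), np.float64(380.34423874297465))
0.5 (np.float64(342.0760269936727), np.float64(422.6665416083322))
0.3 [0.147 0.123 0.3  ] [-0.04   0.207  0.3  ]
0.4 [0.171 0.117 0.4  ] [0.004 0.192 0.4  ]
0.5 [0.194 0.112 0.5  ] [0.048 0.177 0.5  ]
0.6 [0.218 0.106 0.6  ] [0.091 0.162 0.6  ]
```

View pics/tz.png

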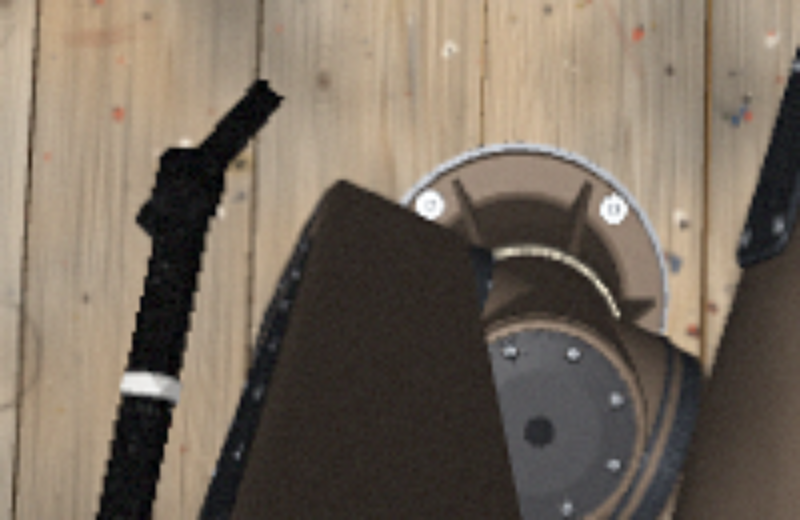

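```bash
python3 - <<'E'
from h2 import *
s=snap("top");t=snap("scene")
cv2.imwrite("pics/sz.png",cv2.resize(t["img"][0:220,80:280],None,fx=3.5,fy=2.7))
cv2.imwrite("pics/sz.png",cv2.resize(t["img"][20:220,100:280],None,fx=3,fy=3))
for x,y in((0.13,.16),(.22,.16),(.22,.24),(.13,.24)):
  print(x,y,[tuple(np.round(proj(t,[x,y,z]))) for z in(.29,.47)])
# top-edge ray projected in scene
o,r=ray(s,286,315)
for z in(.2,.3,.4,.5,.6,.7,.8):
    P=o+r*(z-o[2])/r[2];print(z,P.round(3),np.round(proj(t,P)), "rot17.6",(Ro.from_euler('z',17.6,degrees=True).as_matrix()@P).round(3))
E
```

```text
0.13 0.16 [(np.float64(226.0), np.float64(92.0)), (np.float64(215.0), np.float64(25.0))]
0.22 0.16 [(np.float64(253.0), np.float64(96.0)), (np.float64(245.0), np.float64(28.0))]
0.22 0.24 [(np.float64(267.0), np.float64(86.0)), (np.float64(260.0), np.float64(21.0))]
0.13 0.24 [(np.float64(241.0), np.float64(83.0)), (np.float64(231.0), np.float64(18.0))]
0.2 [0.131 0.132 0.2  ] [226. 125.] rot17.6 [0.085 0.166 0.2  ]
0.3 [0.154 0.126 0.3  ] [226.  94.] rot17.6 [0.109 0.167 0.3  ]
0.4 [0.177 0.12  0.4  ] [226.  59.] rot17.6 [0.133 0.168 0.4  ]
0.5 [0.2   0.114 0.5  ] [226.  18.] rot17.6 [0.156 0.169 0.5  ]
0.6 [0.223 0.108 0.6  ] [225. -29.] rot17.6 [0.18 0.17 0.6 ]
0.7 [0.246 0.101 0.7  ] [225. -86.] rot17.6 [0.204 0.171 0.7  ]
0.8 [0.269 0.095 0.8  ] [ 225. -154.] rot17.6 [0.227 0.172 0.8  ]
```

View pics/sz.png

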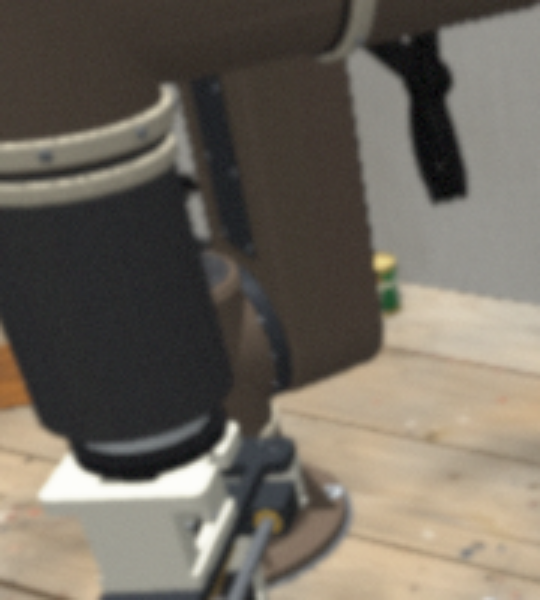

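Triangulation puts the shoulder slab's left face at about y≈0.16–0.17, while the clamp's drawn finger stays at x≈0.2. There should be several cm of clearance at the final pose. I'll proceed and check again.

```bash
python3 -m creep '[[-0.1,0.11,0,0.01,87],[-0.22,0.25,0,0.02,87],[-0.37,0.41,0,0.03,87],[-0.52,0.57,0,0.04,87],[-0.67,0.74,0,0.05,87],[-0.8,0.89,0,0.05,87],[-0.9,1.0,0,0.05,87],[-0.9,1.0,0,0.05,87]]'
python3 -c "
from h2 import *
print(ctrl.get_obs()['joint_pos'].round(1))
cv2.imwrite('pics/s2.png',snap('scene')['img']);cv2.imwrite('pics/t2.png',snap('top')['img'])"
```

```text
clock: 2.65
tool_pos: [0.3993, -0.2324, 0.2267]
orientation: [180.0, 0.0, -165.1]
force: [0.9, 0.7, -0.3]
opening: 0.0868
[ -5.7  -0.  -25.   -0.  -65.  -69.4]
```

View pics/s2.png

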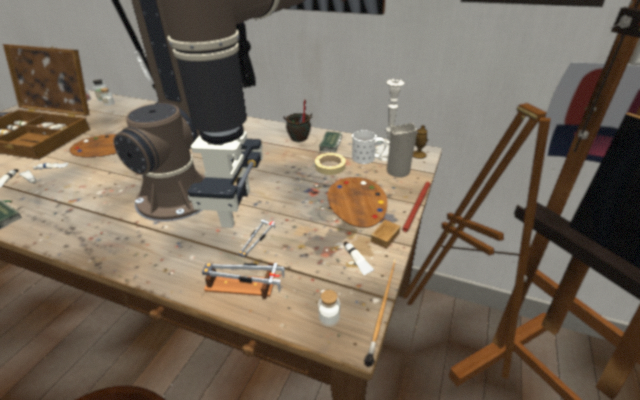

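View pics/t2.png

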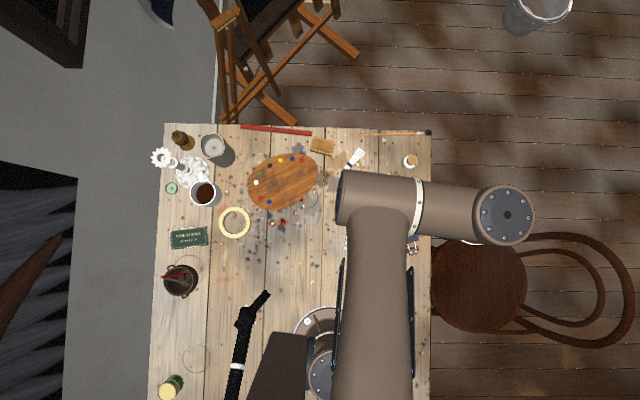

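Clearance is fine. Joint 1 is at -5.7° as predicted, and the scene view shows the fingers above the rest at about (225,220). Descending halfway.

```bash
python3 -m creep '[[0.01,0.015,0.08,0,87],[0.01,0.015,0.2,0,87],[0.01,0.015,0.36,0,87],[0.01,0.015,0.53,0,87],[0.01,0.015,0.7,0,87],[0.01,0.015,0.86,0,87],[0.01,0.015,0.97,0,87],[0.01,0.015,1.0,0,87]]'
python3 -c "
from h2 import *
print(ctrl.get_obs()['joint_pos'].round(1))
s=snap('scene');cv2.imwrite('pics/s3.png',cv2.resize(s['img'][170:310,170:310],None,fx=4,fy=4,interpolation=cv2.INTER_CUBIC));cv2.imwrite('pics/t3.png',snap('top')['img'])"
```

```text
clock: 3.42
tool_pos: [0.3954, -0.2329, 0.1241]
orientation: [179.9, -0.2, -165.2]
force: [0.1, -0.4, -0.9]
opening: 0.0871
[ -5.8   5.8 -33.7  -0.  -50.7 -69.4]
```

View pics/s3.png

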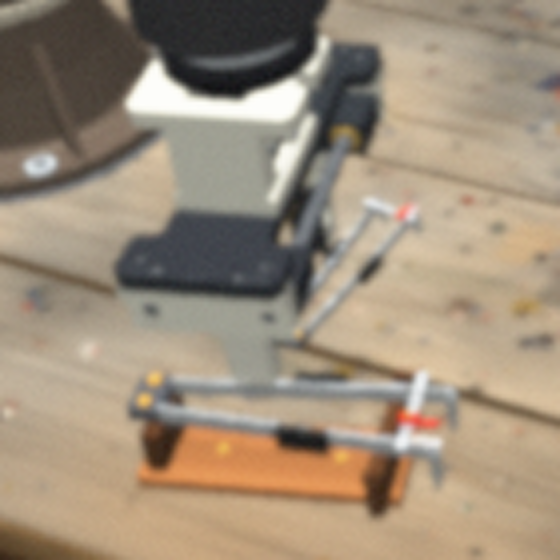

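View pics/t3.png

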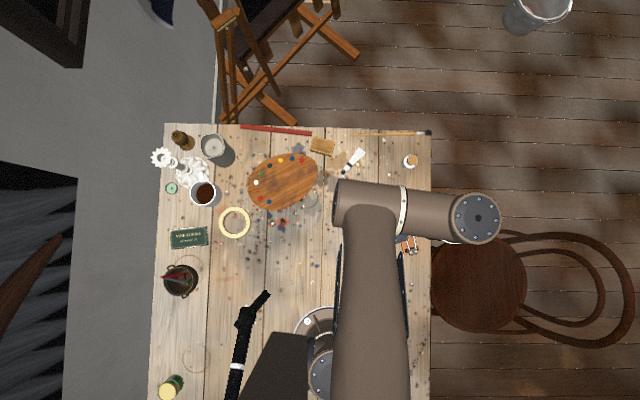

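```bash
python3 -c "
from h2 import *
o=ctrl.get_obs();print(o['tool_pos'].round(4),o['orientation'].round(2),o['qvel'].round(2))
t=snap('scene')
T=o['tool_pos'];R=Ro.from_euler('xyz',o['orientation'],degrees=True).as_matrix()
for y in(-.065,-.044,.044,.065): print(y,np.round(proj(t,T+R@[0,y,0]),1))"
```

```text
[ 0.3965 -0.2329  0.1257] [ 1.7996e+02 -1.1000e-01 -1.6519e+02] [ 0.37 -1.18  1.4   0.41 -1.05  0.02]
-0.065 [232.3 268.9]
-0.044 [235.5 261.3]
0.044 [247.5 232.8]
0.065 [250.1 226.7]
```

```bash
python3 -m creep '[[0,0.01,0.08,0,87],[0,0.01,0.2,0,87],[0,0.01,0.36,0,87],[0,0.01,0.53,0,87],[0,0.01,0.7,0,87],[0,0.01,0.85,0,87],[0,0.01,0.95,0,87],[0,0.01,0.99,0,87]]'
python3 -m creep '[[0,0,0,0,87],[0,0,0,0,80],[0,0,0,0,74],[0,0,0,0,68],[0,0,0,0,62],[0,0,0,0,58],[0,0,0,0,56],[0,0,0,0,56]]'
python3 -c "
from h2 import *
o=ctrl.get_obs();print(o['tool_pos'].round(4),o['orientation'].round(2),o['opening'],o['moment'])
s=snap('scene');cv2.imwrite('pics/s4.png',cv2.resize(s['img'][210:310,180:300],None,fx=6,fy=6,interpolation=cv2.INTER_CUBIC))
T=o['tool_pos'];R=Ro.from_euler('xyz',o['orientation'],degrees=True).as_matrix()
for x in(-.0095,.0095): print(np.round(proj(s,T+R@[x,-.049,0]),1))"
```

```text
clock: 4.23
tool_pos: [0.3965, -0.2313, 0.0264]
orientation: [180.0, -0.1, -165.1]
force: [-0.7, -0.4, -0.0]
opening: 0.087
clock: 4.9
tool_pos: [0.3971, -0.2314, 0.0277]
orientation: [-180.0, 0.0, -165.1]
force: [0.3, -0.5, 0.2]
opening: 0.0566
[ 0.3971 -0.2314  0.0277] [-1.7999e+02  2.0000e-02 -1.6512e+02] 0.05658503695055793 [ 0.00193773 -0.01469328 -0.00014363]
[246.3 294.8]
[237.8 294.1]
```

View pics/s4.png

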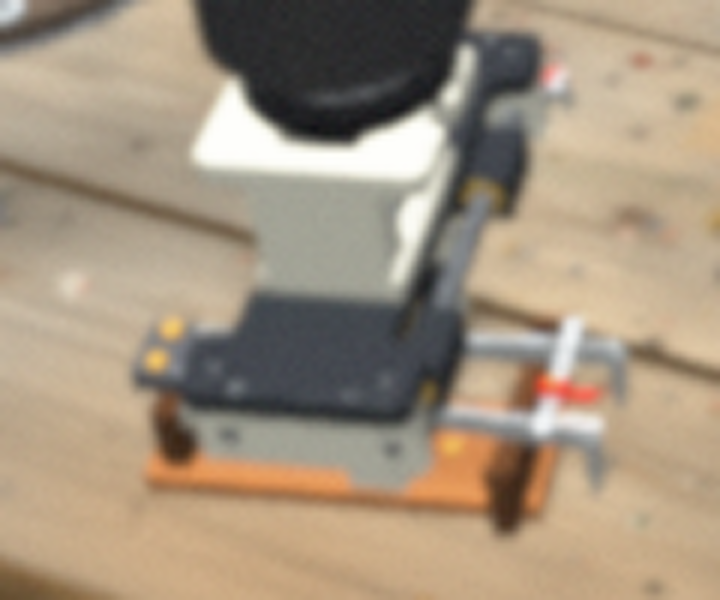

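The pad covers the grip. The rider is at (285,274) and its nose points ahead. Next, a model line for the mark's y axis at the nose height, and a tighter crop.

```bash
cat > look.py <<'E'
from meas import *
import sys
def crop(name,dz=0.0,x0=258,y0=245,x1=302,y1=295,f=12,O=(.3977,-.2312,.045),yaw=15.):
    S=[snap("scene")["img"].astype(float) for _ in range(1)]
    s=snap("scene");img=s["img"]
    R=Ro.from_euler('z',yaw,degrees=True).as_matrix();O=np.array(O)+[0,0,dz]
    for y in(-.021,-.015,-.01,-.005,0): print(y,np.round(proj(s,O+R@[.071,y,.008]),2),"bar",np.round(proj(s,O+R@[.06,y,.016]),2))
    cv2.imwrite(name,cv2.resize(img[y0:y1,x0:x1],None,fx=f,fy=f,interpolation=cv2.INTER_CUBIC))
E
python3 -c "
from look import *
crop('pics/r1.png')"
python3 -c "
from h2 import *
cv2.imwrite('pics/t4.png',cv2.resize(snap('top')['img'][180:270,360:440],None,fx=6,fy=6,interpolation=cv2.INTER_CUBIC))"
```

```text
-0.021 [275.98 279.42] bar [270.72 276.5 ]
-0.015 [276.58 277.35] bar [271.34 274.43]
-0.01 [277.06 275.64] bar [271.86 272.73]
-0.005 [277.55 273.94] bar [272.37 271.04]
0 [278.03 272.26] bar [272.87 269.37]
```

View pics/r1.png

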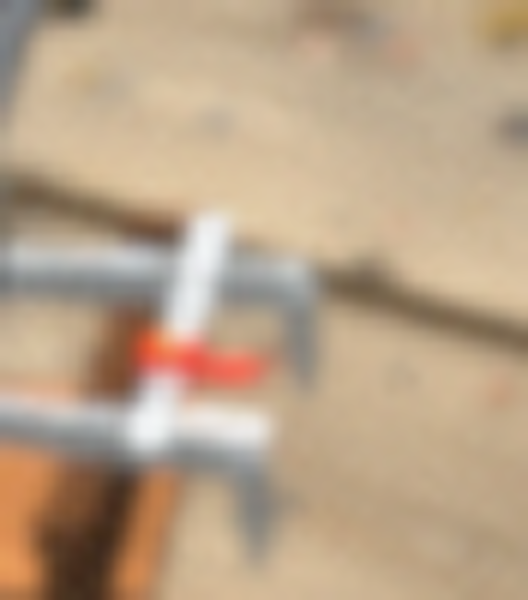

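View pics/t4.png

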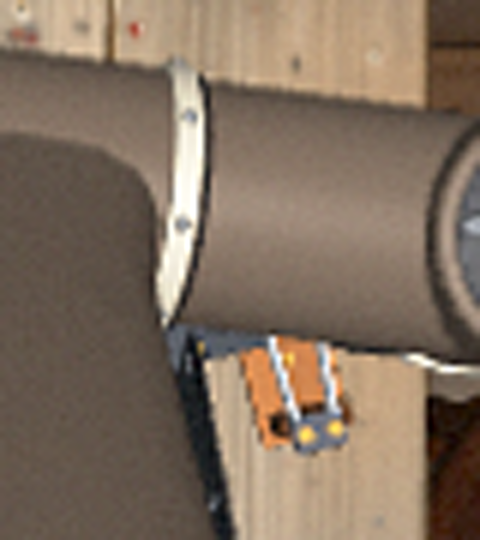

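Scene crop: nose end at about (279.4,275.3), pointer stripe at about (277,279.5), so the rider is about 8–11 mm from the open pointer. That corresponds to about 42 mm over the grips. I'll start with a gentle close to 44.5 mm, lowering 1.5 mm to centre the pads.

```bash
python3 -m creep '[[0,0,0.015,0,54],[0,0,0.015,0,52],[0,0,0.015,0,50],[0,0,0.015,0,48.5],[0,0,0.015,0,47.5],[0,0,0.015,0,46.5],[0,0,0.015,0,45.5],[0,0,0.015,0,44.5]]'
python3 -m creep '[[0,0,0,0,44.5],[0,0,0,0,44.5],[0,0,0,0,44.5],[0,0,0,0,44],[0,0,0,0,44],[0,0,0,0,44],[0,0,0,0,44],[0,0,0,0,44]]'
python3 -c "
from look import *
crop('pics/r2.png')
o=ctrl.get_obs();print(o['tool_pos'].round(4),o['opening'],o['force'].round(2))"
```

```text
clock: 5.77
tool_pos: [0.397, -0.2314, 0.0261]
orientation: [180.0, -0.0, -165.1]
force: [-0.2, 1.2, -0.0]
opening: 0.0452
clock: 6.43
tool_pos: [0.397, -0.2314, 0.0261]
orientation: [180.0, 0.0, -165.1]
force: [0.0, -0.1, -0.6]
opening: 0.0444
-0.021 [275.98 279.42] bar [270.72 276.5 ]
-0.015 [276.58 277.35] bar [271.34 274.43]
-0.01 [277.06 275.64] bar [271.86 272.73]
-0.005 [277.55 273.94] bar [272.37 271.04]
0 [278.03 272.26] bar [272.87 269.37]
[ 0.3971 -0.2314  0.0261] 0.043865050096948494 [-0.27 -0.23 -0.79]
```

View pics/r2.png

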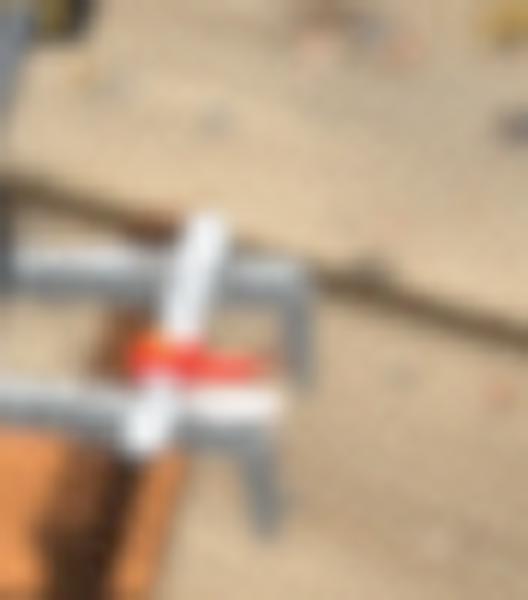

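Pointer stripe moved up to about row 278, a relative shift of 4.4 mm, which matches 1.6 mm per mm. It needs about 4 mm more. I'll squeeze to 42 and lift 55 mm slowly.

```bash
python3 -m creep '[[0,0,0,0,43.5],[0,0,0,0,43],[0,0,0,0,42.5],[0,0,0,0,42],[0,0,-0.01,0,42],[0,0,-0.03,0,42],[0,0,-0.06,0,42],[0,0,-0.1,0,42]]'
python3 -m creep '[[0,0,-0.05,0,42],[0,0,-0.11,0,42],[0,0,-0.18,0,42],[0,0,-0.25,0,42],[0,0,-0.32,0,42],[0,0,-0.38,0,42],[0,0,-0.43,0,42],[0,0,-0.45,0,42]]'
python3 -c "
from look import *
crop('pics/r3.png',.055,y0=225,y1=275)
s=snap('scene');cv2.imwrite('pics/s5.png',s['img'][140:340,120:380].repeat(3,0).repeat(3,1))
o=ctrl.get_obs();print(o['tool_pos'].round(4),o['opening'],o['force'].round(2),o['moment'].round(3))"
```

```text
clock: 7.2
tool_pos: [0.3969, -0.2314, 0.0363]
orientation: [180.0, -0.0, -165.1]
force: [-0.5, 0.4, -1.3]
opening: 0.0419
clock: 7.87
tool_pos: [0.3975, -0.2315, 0.0821]
orientation: [-180.0, 0.1, -165.1]
force: [-0.3, -0.2, -0.8]
opening: 0.0421
-0.021 [273.72 261.53] bar [268.25 258.42]
-0.015 [274.35 259.48] bar [268.91 256.38]
-0.01 [274.87 257.79] bar [269.46 254.7 ]
-0.005 [275.38 256.12] bar [270.   253.04]
0 [275.89 254.47] bar [270.53 251.39]
[ 0.3971 -0.2314  0.0811] 0.0423343668918485 [-0.32  0.27 -0.52] [-0.015  0.058  0.01 ]
```

View pics/r3.png

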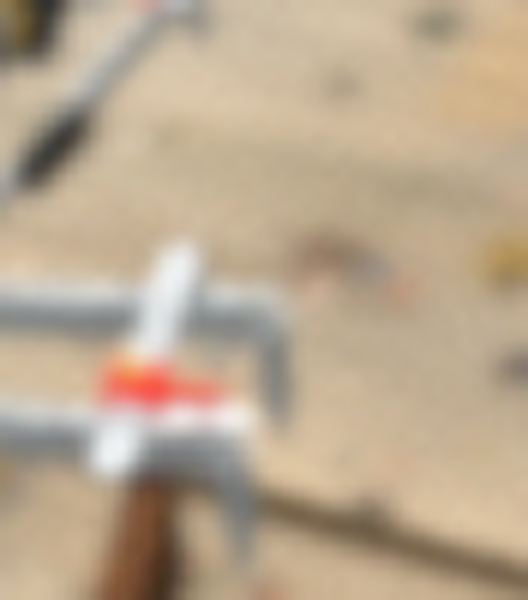

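View pics/s5.png

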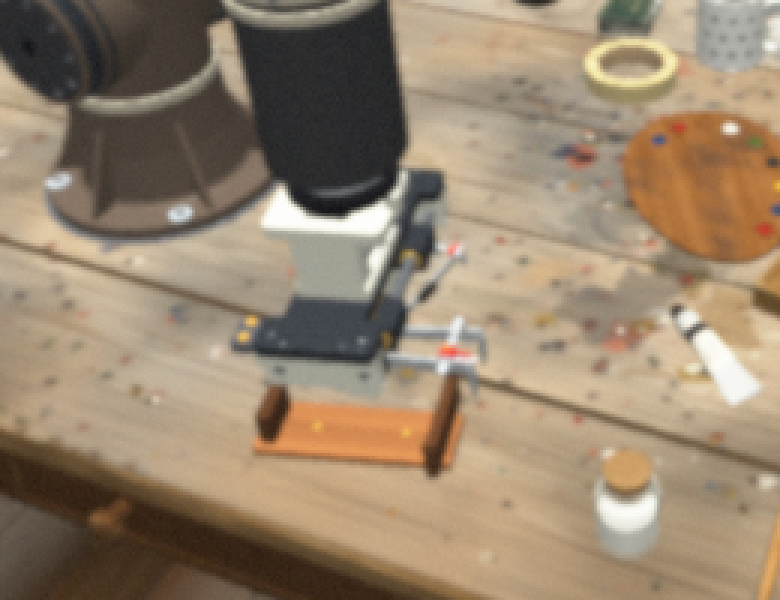

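Lifted level and clear of the rest. Stripe is about 20 crop px (1.7 px) below the nose, so close to aligned. The scene view has a height ambiguity, so I'll slide the arm back to let the top camera see the nose.

```bash
python3 -m creep '[[0.05,-0.02,0,0,42],[0.15,-0.05,0,0,42],[0.3,-0.1,0,0,42],[0.46,-0.15,0,0,42],[0.62,-0.2,0,0,42],[0.76,-0.25,0,0,42],[0.87,-0.28,0,0,42],[0.92,-0.29,0,0,42]]'
python3 -c "
from h2 import *
s=snap('top');cv2.imwrite('pics/t5.png',cv2.resize(s['img'][170:310,340:500],None,fx=4,fy=4,interpolation=cv2.INTER_CUBIC))
R=Ro.from_euler('z',15,degrees=True).as_matrix();print(proj(s,np.array([.308,-.283,.1])+R@[.071,-.01,.008]))"
```

```text
clock: 8.68
tool_pos: [0.3136, -0.2836, 0.0808]
orientation: [180.0, -0.1, -165.2]
force: [-0.3, -0.1, -1.3]
opening: 0.042
(np.float64(424.09158290278964), np.float64(228.30522831190467))
```

View pics/t5.png

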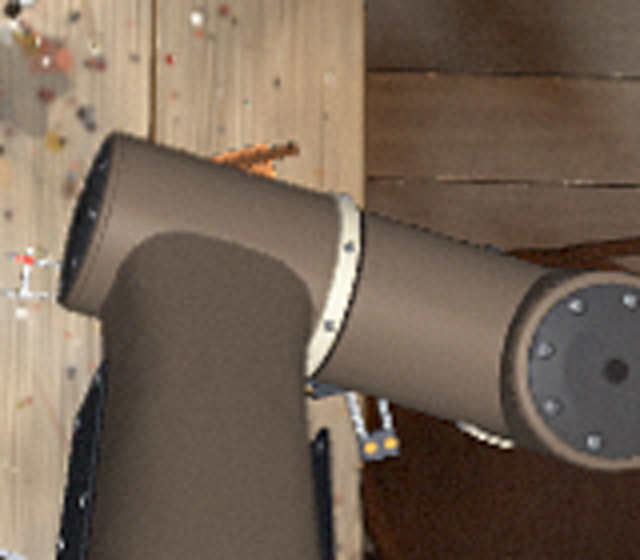

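```bash
python3 -m creep '[[0.05,-0.02,0,0.01,42],[0.15,-0.06,0,0.03,42],[0.29,-0.11,0,0.055,42],[0.44,-0.17,0,0.085,42],[0.59,-0.23,0,0.11,42],[0.72,-0.28,0,0.135,42],[0.82,-0.32,0,0.155,42],[0.87,-0.34,0,0.165,42]]'
python3 -c "
from h2 import *
snap('top');snap('top');s=snap('top');cv2.imwrite('pics/t6.png',cv2.resize(s['img'][170:310,340:500],None,fx=4,fy=4,interpolation=cv2.INTER_CUBIC))
o=ctrl.get_obs();print(o['tool_pos'],o['orientation'],o['opening'])
R=Ro.from_euler('z',o['orientation'][2]+180,degrees=True).as_matrix();print(proj(s,np.array(o['tool_pos'])+R@[.071,-.01,.027]))"
```

```text
clock: 9.4
tool_pos: [0.2397, -0.3387, 0.081]
orientation: [180.0, -0.0, 164.9]
force: [-0.3, 0.3, -0.6]
opening: 0.0418
[ 0.24044634 -0.33841192  0.08106766] [-1.79994269e+02  7.86396699e-03  1.65200311e+02] 0.04212448876018839
(np.float64(453.76778512433793), np.float64(252.9881048105656))
```

View pics/t6.png

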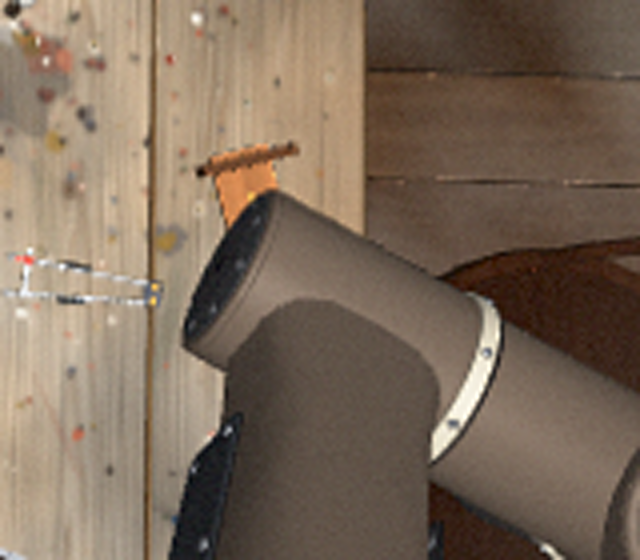

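The tube still hides the nose here (crop (455,332) lies inside it), but the end-block side was visible at the original spot. I'll go back above the rest and turn half round so the nose is on the visible side.

```bash
python3 -m creep '[[-0.06,0.07,0,-0.02,42],[-0.16,0.19,0,-0.05,42],[-0.3,0.35,0,-0.085,42],[-0.46,0.53,0,-0.125,42],[-0.62,0.72,0,-0.165,42],[-0.77,0.9,0,-0.2,42],[-0.85,0.98,0,-0.235,42],[-0.86,1.0,0,-0.27,42]]'
python3 -c "
from h2 import *
o=ctrl.get_obs();print(o['joint_pos'].round(1));R=Ro.from_euler('xyz',o['orientation'],degrees=True).as_matrix()
print(R.T@(np.array([.397,-.231,.081])-o['tool_pos']))"
```

```text
clock: 10.22
tool_pos: [0.3519, -0.2623, 0.0813]
orientation: [-179.9, 0.0, -145.6]
force: [-0.2, 0.7, 0.1]
opening: 0.0423
[-10.8   7.2 -39.3   0.  -43.4 -44.9]
[-0.05490627  0.00038952  0.0003004 ]
```

```bash
python3 -m creep '[[-0.04,0,0,-0.035,42],[-0.12,0,0,-0.07,42],[-0.22,0,0,-0.11,42],[-0.33,0,0,-0.15,42],[-0.43,0,0,-0.19,42],[-0.5,0,0,-0.23,42],[-0.54,0,0,-0.265,42],[-0.55,0,0,-0.3,42]]'
python3 -m creep '[[0,0,0,-0.035,42],[0,0,0,-0.07,42],[0,0,0,-0.11,42],[0,0,0,-0.15,42],[0,0,0,-0.19,42],[0,0,0,-0.23,42],[0,0,0,-0.265,42],[0,0,0,-0.3,42]]'
python3 -m creep '[[0,0,0,-0.04,42],[0,0,0,-0.08,42],[0,0,0,-0.12,42],[0,0,0,-0.16,42],[0,0,0,-0.2,42],[0,0,0,-0.24,42],[0,0,0,-0.27,42],[0,0,0,-0.29,42]]'
python3 -c "
from h2 import *
snap('top');s=snap('top');cv2.imwrite('pics/t7.png',cv2.resize(s['img'][190:290,360:460],None,fx=6,fy=6,interpolation=cv2.INTER_CUBIC))
t=snap('scene');cv2.imwrite('pics/s7.png',cv2.resize(t['img'][200:300,180:300],None,fx=6,fy=6,interpolation=cv2.INTER_CUBIC))
o=ctrl.get_obs();print(o['tool_pos'],o['orientation'],o['opening'],o['joint_pos'].round(1))
R=Ro.from_euler('z',o['orientation'][2]+180,degrees=True).as_matrix();print(proj(s,np.array(o['tool_pos'])+R@[.071,-.01,.027]))"
```

```text
clock: 10.88
tool_pos: [0.3961, -0.2321, 0.0811]
orientation: [-180.0, -0.0, -91.7]
force: [-1.2, 0.1, -1.6]
opening: 0.0422
clock: 11.55
tool_pos: [0.3954, -0.2324, 0.0811]
orientation: [-180.0, -0.0, -37.8]
force: [0.5, 0.1, -0.7]
opening: 0.042
clock: 12.22
tool_pos: [0.3954, -0.2324, 0.0811]
orientation: [180.0, -0.0, 14.4]
force: [0.7, -0.3, -0.3]
opening: 0.0421
[ 0.39521189 -0.23253384  0.08107266] [ 1.79994267e+02 -8.53178729e-03  1.39763208e+01] 0.042232571486377914 [ -5.7   9.1 -37.    0.  -43.9 109.7]
(np.float64(412.85703333870987), np.float64(246.2380502686266))
```

View pics/t7.png

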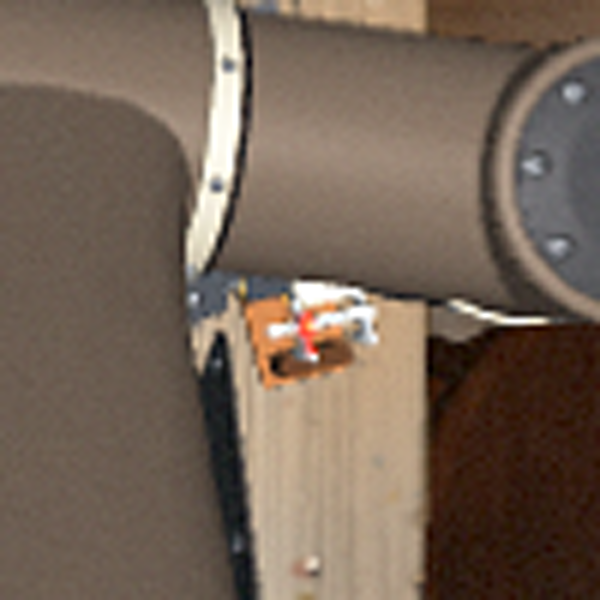

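View pics/s7.png

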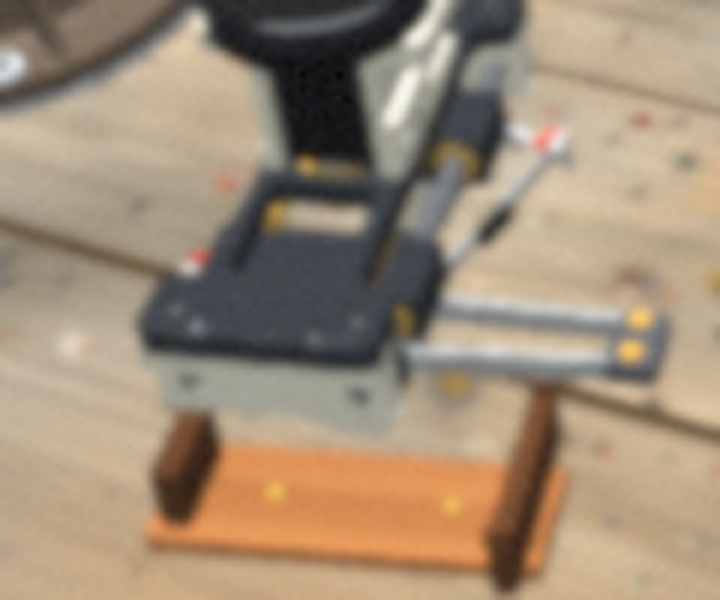

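Now the top view shows the bar, red rider (411,244) and nose. Zooming in.

```bash
cat > topz.py <<'E'
from meas import *
import sys
snap('top');im=[snap('top') for _ in range(2)];s=im[0]
a=np.mean([i['img'].astype(float) for i in im],0).astype(np.uint8)
o=ctrl.get_obs()
cv2.imwrite(sys.argv[1],cv2.resize(a[234:258,398:430],None,fx=24,fy=24,interpolation=cv2.INTER_CUBIC))
R=Ro.from_euler('z',o['orientation'][2]+180,degrees=True).as_matrix();O=np.array(o['tool_pos'])+[0,0,.019]
for P in([.06,0,.018],[.071,0,.008],[.071,-.01,.008],[.06,-.01,.018],[.075,.0155,-.0],[.075,-.0155,0]):
    u,v=proj(s,O+R@P);print(P,round(u,2),round(v,2),"crop",round((u-398+.5)*24),round((v-234+.5)*24))
E
python3 topz.py pics/z7.png
```

```text
[0.06, 0, 0.018] 416.16 242.19 crop 448 209
[0.071, 0, 0.008] 416.07 245.63 crop 446 291
[0.071, -0.01, 0.008] 412.91 246.35 crop 370 308
[0.06, -0.01, 0.018] 412.97 242.91 crop 371 226
[0.075, 0.0155, -0.0] 420.51 245.7 crop 552 293
[0.075, -0.0155, 0] 410.76 247.9 crop 318 346
```

View pics/z7.png

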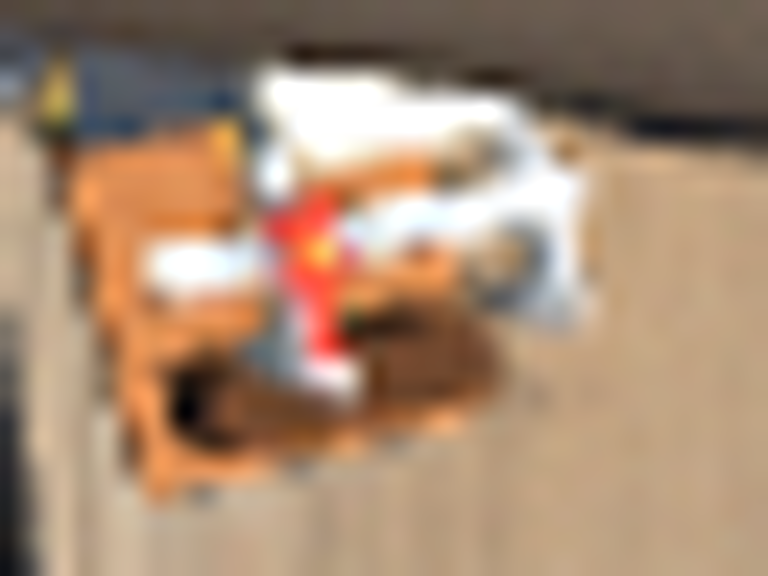

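```bash
python3 - <<'E'
from meas import *
im=[snap('top')['img'].astype(int) for _ in range(2)];a=np.mean(im,0).astype(int)
print("rows 241-251 cols 404-419: redness r-g ; blue")
for v in range(240,252): print(v,a[v,404:420,2]-a[v,404:420,1],'|',a[v,404:420,0])
E
```

```text
rows 241-251 cols 404-419: redness r-g ; blue
240 [78 79 78 67  5 -8 17  0 11 23 43 49 28 29 16 -4] | [ 88  90  84  83 121 233 176 243 212 184 153 149 149 129 113 175]
241 [ 80  79  80  71  20 -10  38  65  74  76  85  88  31  22  11  -6] | [ 85  87  86  76 122 240 137 107  95  92  77  77  74 101 148 207]
242 [ 78  79  81  74  30  21  62 161  57  46  25   2  -6  -2  -3  -1] | [ 84  86  85  74  90 125 118  46  57 113 188 248 239 235 255 255]
243 [ 81  82  85  61  37 113 172 139  12 -10  -7  -6  -7   0   5   4] | [ 80  77  72  54  90  95  68  92 198 234 255 242 243 247 214 179]
244 [ 27   1   0  -4  -5  46 127  40  86  16  25  55  63  25  28  26] | [178 247 255 239 222 139  65  99 137 196 183 131 125 152 131 110]
245 [ 20  -4  -2  -7  10  61 171 151 137  70  76  81  84  30  28  14] | [195 255 255 250 218 154  67  67  78  99 101  90  89  95 124  99]
246 [ 49  26  59  65  60  30  90 138  85  72  51  54  49  27   3  -5] | [ 90 143 135 120 102 102 132  90  81  78  54  59  65  84  88 122]
247 [ 75  77  81  86  71   7  34 181  28  23  20  32  42  37  31  18] | [ 80  81  83  84  73 105 167  62  37  25  29  30  50  58  94 124]
248 [ 80  79  53  50   9  -8  34 158 117  37  39  40  42  42  35  30] | [ 86  86  58  62  88 104 131  92  37  44  49  44  48  45  73 131]
249 [64 29 21 29 25 -1  2 40 64 39 42 44 40 44 40 29] | [ 68  32  26  37  70 105 176 218 106  45  48  45  46  43  58 107]
250 [79 11 16 41 43 35 25 31 25 41 39 40 44 52 39 27] | [ 86  20  21  48  49  63 101 104 157  42  42  43  48  55  81 118]
251 [80 10 22 47 41 39 40 44 49 56 61 63 75 48 27 26] | [ 86  21  34  53  44  46  49  47  69  50  58  70 101 110 126 123]
```

Row profiles: the nose centre runs 411.0→411.35 over rows 247–248. The white stripe is at about 410.8 (row 249) and 411.5 (row 250), and it shows slightly left of the nose, i.e. toward -y. After parallax it is about 1 mm short. I'll squeeze 0.5 mm more.

```bash
python3 -m creep '[[0,0,0,0,41.9],[0,0,0,0,41.8],[0,0,0,0,41.7],[0,0,0,0,41.6],[0,0,0,0,41.5],[0,0,0,0,41.4],[0,0,0,0,41.4],[0,0,0,0,41.4]]'
python3 topz.py pics/z8.png
python3 - <<'E'
from meas import *
im=[snap('top')['img'].astype(int) for _ in range(2)];a=np.mean(im,0).astype(int)
for v in range(242,252): print(v,a[v,406:416,2]-a[v,406:416,1],'|',a[v,406:416,0])
E
```

```text
clock: 13.28
tool_pos: [0.3947, -0.233, 0.0811]
orientation: [180.0, -0.0, 14.0]
force: [0.8, -0.1, -0.8]
opening: 0.0417
[0.06, 0, 0.018] 416.27 242.26 crop 450 210
[0.071, 0, 0.008] 416.18 245.7 crop 448 293
[0.071, -0.01, 0.008] 413.02 246.41 crop 372 310
[0.06, -0.01, 0.018] 413.08 242.98 crop 374 228
[0.075, 0.0155, -0.0] 420.62 245.76 crop 555 294
[0.075, -0.0155, 0] 410.87 247.97 crop 321 347
242 [ 80  77  65   3  36 135  76  49  28   5] | [ 84  77  81 112 146  46  73  98 183 243]
243 [ 84  78  50 167 176 133   6  -9  -5  -4] | [ 72  71  75  66  71 101 229 236 255 212]
244 [ -1  -4 -13  61 111  39  67  -2  23  45] | [255 237 255 131  79 100 162 251 185 108]
245 [ -4  -4  -3  69 162 147 113  63  78  81] | [255 255 252 146  74  70  80 116  96  88]
246 [ 44  59  58  30 106 113  81  73  53  56] | [121 133 114 100 117 134  74  79  56  59]
247 [ 80  84  74  42  70 133  21  21  24  31] | [ 82  81  73  81 108 108 134  20  29  36]
248 [ 51  51  22  -5  33 188  77  37  43  41] | [ 59  56  50 105 130  57 111  35  47  51]
249 [24 30 38 -2  3 48  0 41 41 44] | [ 21  37  55 103 152 203 255  37  47  47]
250 [21 42 42 37 33 28 17 39 42 40] | [ 18  49  46  52  70 137 215  38  40  43]
251 [20 47 42 42 43 40 45 55 59 64] | [29 48 44 41 38 53 78 51 60 70]
```

View pics/z8.png

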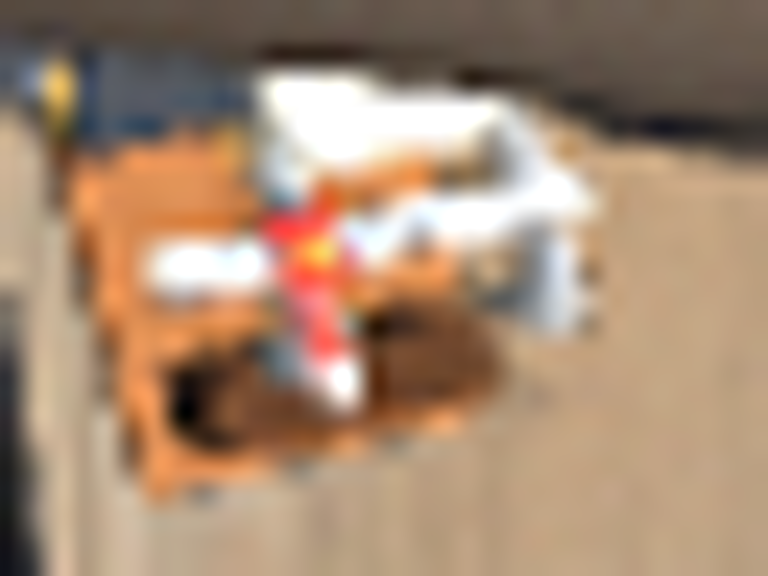

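White now sits centred under and slightly right of the nose (412 at rows 247–249). With parallax that is about +0.5 to +1 mm. I'll back off 0.25 mm and re-check.

```bash
python3 -m creep '[[0,0,0,0,41.5],[0,0,0,0,41.6],[0,0,0,0,41.7],[0,0,0,0,41.7],[0,0,0,0,41.7],[0,0,0,0,41.7],[0,0,0,0,41.7],[0,0,0,0,41.7]]'
python3 topz.py pics/z9.png >/dev/null
python3 - <<'E'
from meas import *
im=[snap('top')['img'].astype(int) for _ in range(4)];a=np.mean(im,0).astype(int)
for v in range(245,252): print(v,a[v,406:416,2]-a[v,406:416,1],'|',a[v,406:416,0])
o=ctrl.get_obs();print(o['opening'],o['tool_pos'],o['moment'].round(3))
E
```

```text
clock: 14.2
tool_pos: [0.3947, -0.233, 0.0811]
orientation: [180.0, -0.0, 14.0]
force: [-0.7, 0.9, -0.7]
opening: 0.0417
245 [ -5  -8   0  70 166 144 127  63  75  83] | [255 241 248 148  68  71  86 118  98  87]
246 [ 44  66  58  35 104  86  86  73  52  57] | [119 116 113  99 121 161  78  79  55  58]
247 [ 80  85  73  25  51 169  28  23  25  31] | [ 82  85  72  90 120  77  38  26  21  34]
248 [ 53  50  20  -5  42 148  83  36  41  41] | [ 57  55  50 103 113 102 104  40  51  48]
249 [23 28 26 -3  7  0 51 41 42 40] | [ 24  36  63 109 202 255 185  40  46  48]
250 [18 43 42 35 23 28 19 42 41 41] | [ 19  45  47  54  86 151 206  37  44  44]
251 [22 47 42 40 42 40 47 54 59 63] | [29 49 45 42 38 52 77 51 57 70]
0.04172917331417203 [ 0.39467163 -0.23301059  0.08105492] [-0.14   0.109  0.015]
```

View pics/z9.png

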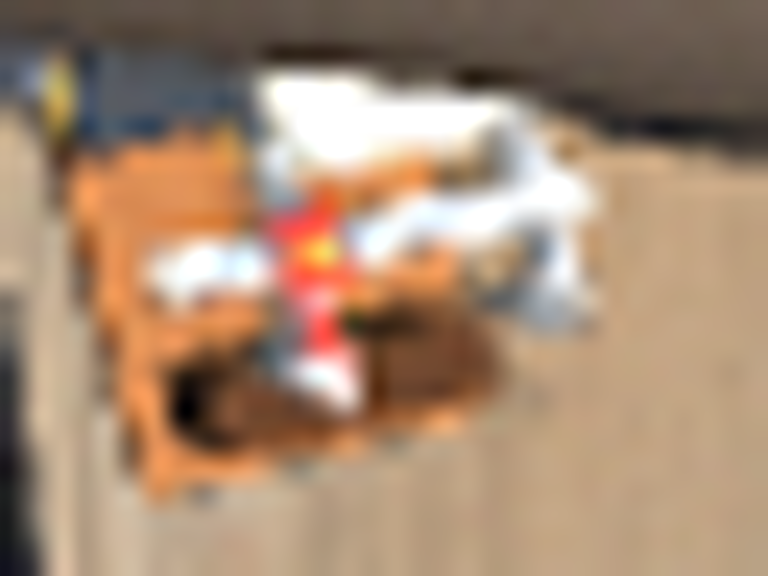

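Stripe at row 249 is centred on 411.0 and at row 250 on 411.6, against the nose line at 411.3. It's within about 1 mm, and about 0 after parallax. Now I check that it is level in the scene view (end-block screws) and that the bystanders are still.

```bash
python3 - <<'E'
from meas import *
t=snap('scene');o=ctrl.get_obs();cv2.imwrite('pics/s9.png',t['img'])
R=Ro.from_euler('z',o['orientation'][2]+180,degrees=True).as_matrix();O=np.array(o['tool_pos'])+[0,0,.019]
for a in(-.1,0,.1):
    Q=R@Ro.from_euler('y',a).as_matrix();print(a,[np.round(proj(t,O+Q@[-.095,y,.006]),1) for y in(-.01,.01)])
print(cents(t['img'],270,240,300,266,gold,2))
d=cv2.absdiff(t['img'],cv2.imread('pics/scene0.png')).max(2)
for n,b in dict(jar=(314,286,344,328),mug=(347,126,380,164),tape=(312,148,350,175),sand=(368,218,402,248)).items(): print(n,d[b[1]:b[3],b[0]:b[2]].mean())
E
```

```text
-0.1 [array([286.5, 256.6]), array([284.5, 263.2])]
0 [array([286.1, 253.4]), array([284.1, 260.1])]
0.1 [array([285.3, 250.2]), array([283.3, 256.8])]
[(np.float64(286.0), np.float64(253.0), 3), (np.float64(284.5), np.float64(258.5), 4)]
jar 10.235714285714286
mug 10.67304625199362
tape 10.280701754385966
sand 10.118627450980393
```

View pics/s9.png

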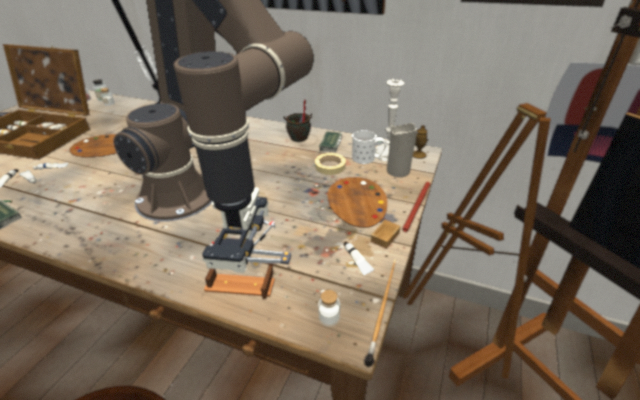

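Level within about 0.03 rad and the bystanders are unmoved (image noise only). Now hold for over 3 s.

```bash
for i in 1; do python3 -m creep '[[0,0,0,0,41.7],[0,0,0,0,41.7],[0,0,0,0,41.7],[0,0,0,0,41.7],[0,0,0,0,41.7],[0,0,0,0,41.7],[0,0,0,0,41.7],[0,0,0,0,41.7]]'; done
python3 -m creep '[[0,0,0,0,41.7],[0,0,0,0,41.7],[0,0,0,0,41.7],[0,0,0,0,41.7],[0,0,0,0,41.7],[0,0,0,0,41.7],[0,0,0,0,41.7],[0,0,0,0,41.7]]'
python3 -m creep '[[0,0,0,0,41.7],[0,0,0,0,41.7],[0,0,0,0,41.7],[0,0,0,0,41.7],[0,0,0,0,41.7],[0,0,0,0,41.7],[0,0,0,0,41.7],[0,0,0,0,41.7]]'
python3 -m creep '[[0,0,0,0,41.7],[0,0,0,0,41.7],[0,0,0,0,41.7],[0,0,0,0,41.7],[0,0,0,0,41.7],[0,0,0,0,41.7],[0,0,0,0,41.7],[0,0,0,0,41.7]]'
python3 -m creep '[[0,0,0,0,41.7],[0,0,0,0,41.7],[0,0,0,0,41.7],[0,0,0,0,41.7],[0,0,0,0,41.7],[0,0,0,0,41.7],[0,0,0,0,41.7],[0,0,0,0,41.7]]'
python3 - <<'E'
from meas import *
im=[snap('top')['img'].astype(int) for _ in range(4)];a=np.mean(im,0).astype(int)
for v in range(245,252): print(v,a[v,406:416,2]-a[v,406:416,1],'|',a[v,406:416,0])
E
```

```text
clock: 15.27
tool_pos: [0.3947, -0.233, 0.0811]
orientation: [180.0, -0.0, 14.0]
force: [-0.4, 0.5, -1.8]
opening: 0.0416
clock: 15.93
tool_pos: [0.3946, -0.233, 0.0811]
orientation: [-180.0, 0.0, 14.0]
force: [-0.6, -0.8, -1.0]
opening: 0.0416
clock: 16.6
tool_pos: [0.3947, -0.233, 0.0811]
orientation: [180.0, -0.0, 14.0]
force: [0.3, 0.5, -1.0]
opening: 0.0416
clock: 17.27
tool_pos: [0.3947, -0.233, 0.0811]
orientation: [180.0, -0.0, 14.0]
force: [1.0, 0.3, -0.6]
opening: 0.0416
clock: 17.93
tool_pos: [0.3947, -0.233, 0.0811]
orientation: [-180.0, 0.0, 14.0]
force: [-0.3, -0.0, -0.2]
opening: 0.0419
245 [ -6  -6  -1  70 167 144 126  62  76  81] | [255 242 248 148  67  72  86 119  99  88]
246 [ 43  66  56  35 102  85  85  73  52  56] | [118 116 115  98 122 161  78  77  60  57]
247 [ 82  86  72  25  51 168  29  23  22  31] | [ 83  83  76  90 121  79  34  24  26  39]
248 [ 52  51  20  -5  42 147  83  37  41  41] | [ 56  55  53 103 112 102 106  41  44  45]
249 [22 30 26 -1  5  0 51 39 44 41] | [ 23  36  61 107 200 255 185  40  46  47]
250 [19 42 40 35 22 29 20 42 41 40] | [ 19  46  48  54  88 151 206  34  42  43]
251 [21 44 41 43 39 40 45 55 60 62] | [22 50 47 42 43 52 77 50 56 68]
```

Steady. There is time for an independent check without the height ambiguity: I turn the tweezers to face the scene camera (tips at azimuth -51°), where a column offset directly shows pointer against mark.

```bash
python3 -m creep '[[0,0,0,0.035,41.7],[0,0,0,0.073,41.7],[0,0,0,0.112,41.7],[0,0,0,0.151,41.7],[0,0,0,0.19,41.7],[0,0,0,0.229,41.7],[0,0,0,0.268,41.7],[0,0,0,0.307,41.7]]'
python3 -m creep '[[0,0,0,0.039,41.7],[0,0,0,0.078,41.7],[0,0,0,0.117,41.7],[0,0,0,0.156,41.7],[0,0,0,0.195,41.7],[0,0,0,0.234,41.7],[0,0,0,0.273,41.7],[0,0,0,0.312,41.7]]'
python3 -m creep '[[0,0,0,0.039,41.7],[0,0,0,0.078,41.7],[0,0,0,0.117,41.7],[0,0,0,0.156,41.7],[0,0,0,0.195,41.7],[0,0,0,0.234,41.7],[0,0,0,0.273,41.7],[0,0,0,0.312,41.7]]'
python3 -m creep '[[0,0,0,0.039,41.7],[0,0,0,0.078,41.7],[0,0,0,0.117,41.7],[0,0,0,0.156,41.7],[0,0,0,0.195,41.7],[0,0,0,0.234,41.7],[0,0,0,0.273,41.7],[0,0,0,0.312,41.7]]'
python3 -m creep '[[0,0,0,0.035,41.7],[0,0,0,0.07,41.7],[0,0,0,0.095,41.7],[0,0,0,0.11,41.7],[0,0,0,0.117,41.7],[0,0,0,0.117,41.7],[0,0,0,0.117,41.7],[0,0,0,0.117,41.7]]'
cat > fz.py <<'E'
from meas import *
import sys
im=[snap('scene') for _ in range(3)];s=im[0];a=np.mean([i['img'].astype(float) for i in im],0)
o=ctrl.get_obs();print(o['joint_pos'].round(1),o['opening'])
R=Ro.from_euler('z',o['orientation'][2]+180,degrees=True).as_matrix();O=np.array(o['tool_pos'])+[0,0,.019]
for P in([.06,-.017,.018],[.071,-.017,.012],[.071,-.017,.008],[.078,-.017,.007],[.071,0,.008]): print(P,np.round(proj(s,O+R@P),2))
u,v=map(int,proj(s,O+R@[.071,-.01,.008]));print(u,v)
a=a.astype(np.uint8);cv2.imwrite(sys.argv[1],cv2.resize(a[v-14:v+14,u-16:u+16],None,fx=20,fy=20,interpolation=cv2.INTER_CUBIC))
a=a.astype(int)
for r in range(v-8,v+8): print(r,a[r,u-9:u+6,2]-a[r,u-9:u+6,1],'|',a[r,u-9:u+6,0])
print(u-9)
E
python3 fz.py pics/f1.png
```

```text
clock: 18.8
tool_pos: [0.3947, -0.233, 0.0811]
orientation: [-180.0, -0.0, -41.6]
force: [-0.5, 0.6, -1.0]
opening: 0.0418
clock: 19.47
tool_pos: [0.3947, -0.233, 0.0811]
orientation: [-180.0, 0.0, -97.8]
force: [-0.2, -0.3, -0.3]
opening: 0.0421
clock: 20.13
tool_pos: [0.3947, -0.233, 0.0811]
orientation: [-180.0, -0.0, -153.9]
force: [0.9, 0.2, -1.4]
opening: 0.0418
clock: 20.8
tool_pos: [0.3947, -0.233, 0.0811]
orientation: [180.0, -0.0, 149.9]
force: [0.1, 0.4, 0.0]
opening: 0.0415
clock: 21.47
tool_pos: [0.3947, -0.233, 0.0811]
orientation: [180.0, -0.0, 129.3]
force: [-1.0, -0.1, -0.5]
opening: 0.0416
[  -5.8    9.   -37.    -0.   -43.9 -135. ] 0.04162445497942905
[0.06, -0.017, 0.018] [237.1  270.46]
[0.071, -0.017, 0.012] [238.22 276.42]
[0.071, -0.017, 0.008] [238.5  277.79]
[0.078, -0.017, 0.007] [239.02 280.66]
[0.071, 0, 0.008] [246.94 275.79]
241 276
268 [13 13 15 22 29 30 32 38 29 18 15 13 11  9  7] | [134 132 131 134 142 158 173 163 156 158 162 169 181 184 190]
269 [13 13 18 37 59 61 70 72 42 15  7  4  2  1  0] | [136 138 138 138 127 126 133 147 174 192 198 209 220 226
[... 1024 characters left out ...]
2  90]
278 [77 76 75 76 77 80 70 26  9 21 55 72 75 76 74] | [ 88  87  88  88  87  91 133 207 235 207 135  96  88  88  88]
279 [76 76 77 77 76 73 58 19  7 16 49 71 76 75 76] | [ 90  90  89  88  90  96 139 214 238 217 147 101  90  91  87]
280 [75 76 76 77 76 73 57 20  7 16 45 67 75 74 75] | [ 88  89  89  89  89  96 131 199 232 214 153 108  93  92  90]
281 [77 76 76 77 77 75 61 30 12 20 43 64 73 76 76] | [ 86  88  88  87  87  91 121 172 203 189 149 114  95  90  91]
282 [75 77 76 76 76 73 57 27 10 12 37 63 74 77 76] | [ 83  82  82  83  85  89 117 151 169 162 140 110  91  88  88]
283 [74 73 75 75 74 73 57 30  7  7 29 58 72 77 75] | [ 82  82  83  82  82  85 107 137 151 144 125 100  88  83  84]
232
```

View pics/f1.png

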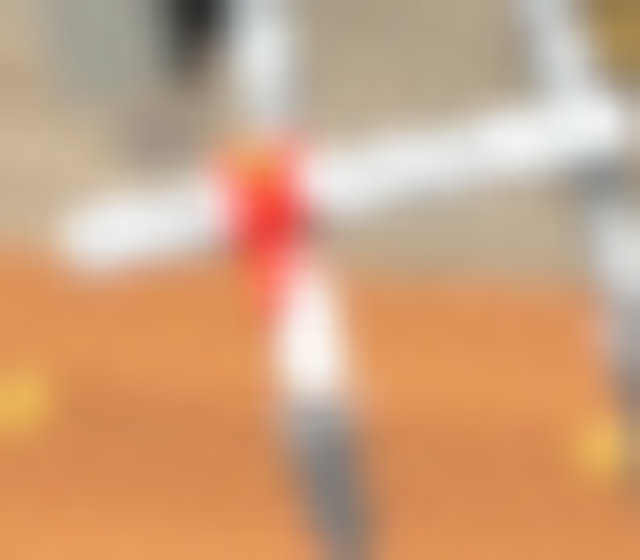

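This view is much clearer, with x running straight at the camera. The nose centre at row 276 is about 238.3–238.8, while the white stripe is at about 240.0. At 0.5 px/mm the pointer is 2–3.5 mm past the mark, which disagrees with the coarse, aliased top view. I trust this one and open 1.3 mm.

```bash
python3 -m creep '[[0,0,0,0,42],[0,0,0,0,42.3],[0,0,0,0,42.6],[0,0,0,0,42.9],[0,0,0,0,43],[0,0,0,0,43],[0,0,0,0,43],[0,0,0,0,43]]'; python3 fz.py pics/f2.png
```

```text
clock: 22.28
tool_pos: [0.3947, -0.233, 0.0811]
orientation: [180.0, 0.0, 129.2]
force: [0.1, 0.2, -0.7]
opening: 0.0433
[  -5.8    9.   -37.    -0.   -43.9 -135. ] 0.04332989695213131
[0.06, -0.017, 0.018] [237.09 270.46]
[0.071, -0.017, 0.012] [238.2  276.42]
[0.071, -0.017, 0.008] [238.48 277.79]
[0.078, -0.017, 0.007] [239.   280.66]
[0.071, 0, 0.008] [246.92 275.8 ]
241 276
268 [13 14 17 23 29 20 18 35 32 20 16 14 13 10  9] | [132 131 133 140 160 194 201 169 148 152 158 165 172 182 183]
269 [11 12 17 35 60 57 55 72 60 24 10  5  3  0  0] | [137 135 138 139 138 148 148 132 137 167 188 201 213 222 223]
270 [ 13  13  17  36  73  93  97 106  76  25   3   0  -1  -2  -1] | [150 151 161 161 138 111  98 102 142 192 221 225 227 229 229]
271 [ 10   9   9  22  64 113 137 136  89  27   2   0   0   0   3] | [185 186 199 196 162 108  72  86 139 194 222 221 214 205 200]
272 [  1   0   1  10  57 123 161 154  98  36   8   6   7  10  11] | [227 223 224 214 169 110  63  70 116 162 187 187 176 167 164]
273 [  0  -1   1  12  50 115 157 153 102  42  18  16  16  16  17] | [235 228 221 198 154 102  68  
[... 530 characters left out ...]
0  91]
278 [75 76 78 77 76 69 53 39 37 53 70 75 76 76 76] | [ 87  88  86  87  87 103 145 185 184 144 104  88  89  87  86]
279 [75 76 77 75 75 69 41 15 14 35 65 75 75 76 76] | [ 89  89  90  89  92 106 163 222 225 177 117  93  89  89  88]
280 [75 76 76 76 75 68 39 10  8 26 62 74 75 75 76] | [ 90  90  89  90  91 106 161 223 232 190 125  95  91  91  90]
281 [76 77 77 76 76 68 45 17 11 33 61 74 77 76 77] | [ 86  87  87  86  89 102 146 192 206 171 121  95  89  90  91]
282 [75 75 76 77 74 65 42 18 10 27 55 73 75 76 77] | [ 84  84  84  85  87 103 133 158 166 148 116  93  87  86  86]
283 [73 73 75 75 74 65 42 16  3 17 47 68 75 76 76] | [ 82  82  83  83  86  98 125 146 149 135 110  89  85  82  84]
232
```

View pics/f2.png

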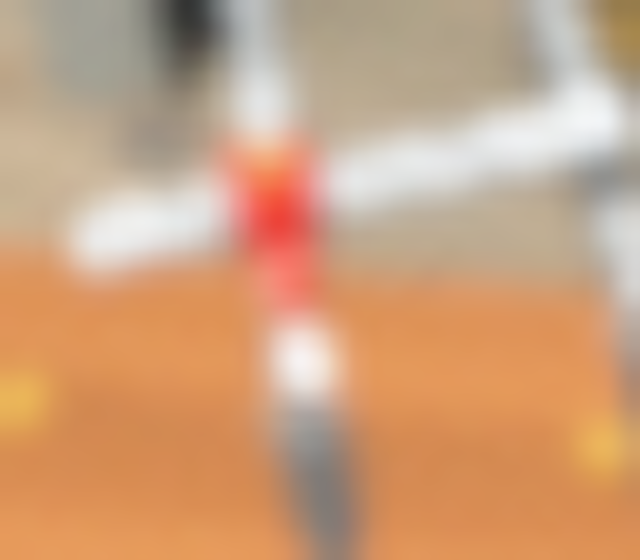

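Now the nose and stripe line up. Nose at row 276 is at about 239.2, which extrapolates to 239.8 at row 279, and the white stripe there is at 239.6, an offset of about -0.4 mm. Holding here for over 3 s.

```bash
python3 -m creep '[[0,0,0,0,43],[0,0,0,0,43],[0,0,0,0,43],[0,0,0,0,43],[0,0,0,0,43],[0,0,0,0,43],[0,0,0,0,43],[0,0,0,0,43]]'
python3 -m creep '[[0,0,0,0,43],[0,0,0,0,43],[0,0,0,0,43],[0,0,0,0,43],[0,0,0,0,43],[0,0,0,0,43],[0,0,0,0,43],[0,0,0,0,43]]'
python3 -m creep '[[0,0,0,0,43],[0,0,0,0,43],[0,0,0,0,43],[0,0,0,0,43],[0,0,0,0,43],[0,0,0,0,43],[0,0,0,0,43],[0,0,0,0,43]]'
python3 -m creep '[[0,0,0,0,43],[0,0,0,0,43],[0,0,0,0,43],[0,0,0,0,43],[0,0,0,0,43],[0,0,0,0,43],[0,0,0,0,43],[0,0,0,0,43]]'
python3 -m creep '[[0,0,0,0,43],[0,0,0,0,43],[0,0,0,0,43],[0,0,0,0,43],[0,0,0,0,43],[0,0,0,0,43],[0,0,0,0,43],[0,0,0,0,43]]'
python3 fz.py pics/f3.png | sed -n '14,22p'
```

```text
clock: 23.1
tool_pos: [0.3947, -0.233, 0.0811]
orientation: [180.0, 0.0, 129.2]
force: [0.2, -0.2, -0.4]
opening: 0.0431
clock: 23.77
tool_pos: [0.3947, -0.233, 0.0811]
orientation: [-180.0, -0.0, 129.2]
force: [-0.0, 0.5, -1.1]
opening: 0.0432
clock: 24.43
tool_pos: [0.3947, -0.233, 0.0811]
orientation: [-180.0, 0.0, 129.2]
force: [-0.1, 0.4, -0.4]
opening: 0.0431
clock: 25.1
tool_pos: [0.3947, -0.233, 0.0811]
orientation: [180.0, 0.0, 129.2]
force: [-0.2, -0.6, -0.3]
opening: 0.0432
clock: 25.77
tool_pos: [0.3947, -0.233, 0.0811]
orientation: [180.0, 0.0, 129.2]
force: [-0.2, 0.0, -0.3]
opening: 0.0432
274 [ 10  18  20  28  50 100 133 136 102  48  27  25  22  21  23] | [205 190 178 158 131 100  90  92 102 124 137 139 140 141 141]
275 [ 48  51  56  59  68  86 110 125 104  62  45  42  39  37  39] | [140 129 123 116 105 107 112 106 100 111 119 122 125 125 125]
276 [ 70  72  73  74  75  78  93 114 103  75  67  63  62  61  62] | [100  94  93  92  94 108 120 110  96  97 100 103 104 104 103]
277 [76 74 77 76 75 73 78 85 77 71 72 74 74 74 73] | [ 88  87  85  86  91 103 124 135 129 108  94  88  89  90  93]
278 [76 76 76 76 76 69 53 38 37 53 69 76 76 74 76] | [ 87  88  88  88  89 104 146 185 185 145 105  91  88  88  88]
279 [77 75 76 76 75 68 40 15 13 34 64 75 76 76 76] | [ 88  90  90  90  91 107 162 221 226 178 119  92  89  89  88]
280 [77 76 75 76 76 70 39 10  8 28 61 75 76 75 76] | [ 88  90  90  90  91 104 161 223 231 191 126  95  90  92  89]
281 [75 77 76 75 76 68 45 17 11 33 60 74 76 76 76] | [ 88  85  88  88  89 102 146 192 205 171 122  96  90  90  91]
282 [75 75 76 76 75 65 43 17 11 27 55 73 75 77 76] | [ 83  82  84  84  86 102 133 159 166 149 117  92  88  86  87]
```

View pics/f3.png

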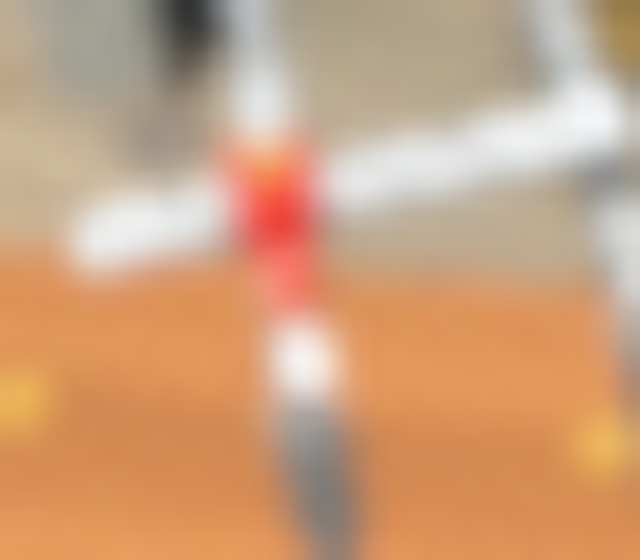

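The picture is unchanged after more than 3 s, and the stripe still continues the nose's line. Handing in.

```bash
python3 -c "
from plant import workorder,ctrl
print(workorder.close_job());print(ctrl.get_obs()['clock'],ctrl.get_obs()['opening'])"
```

```text
the job is handed in; nothing more can be done
None
the job is handed in; nothing more can be done
```

I lifted the larger tweezers off the rest by their two black grips and set the pointer on the red rider. I handed the job in at about 26 s with them still held; no verdict was reported.

**Last checks**
- **Pointer:** I turned the tweezers to face the scene camera. The white stripe lined up with the rider's nose to about -0.4 mm, and the picture was unchanged after a 3.4 s hold. The gripper opening stayed at 43.1–43.2 mm over that time.
- **Height:** the tweezers' origin is about 100 mm above the table, roughly 55 mm above where they lay.
- **Level:** about 0.03 rad off level. I checked this about 11 s before hand-in, before the last turn to face the camera.
- **Bystanders:** in the scene image the jar, mug, tape and sanding block showed nothing but image noise. This check was also made before the last turn.

**What disagreed:** the coarse top view had suggested alignment at 41.7 mm, and I first held there for over 3 s. The clearer scene view showed the pointer 2–3.5 mm past the mark at that setting. I trusted the scene view, opened to 43 mm and held again. The tips were never near shut: the narrowest command was 41.4 mm, roughly 0.03 rad of leg squeeze against the 0.10 limit.

**Different from how they lay:** the tweezers are held within about 4 mm sideways of where they lay. They are turned about 66° from their original heading, so the tips point at the scene camera.

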